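# Level the strike bar of a dough-slab frame with its knurled collar

### The arm

A 6-joint arm with a two-finger parallel gripper is mounted at the origin on the work surface. World frame = base frame: x ahead of the robot, y to its left, z up, the work surface at z = 0. Lengths are in m, angles in rad, forces in N, time in s.
With the tool pointing down it reaches from about 0.275 to 0.85 m from the base axis. Payload 5.2 kg.
Tool frame: the origin (TCP) lies between the finger pads; the fingertips stand 19 mm ahead of it and the grasp point (between the pads) is the TCP; z points along the fingers, y is the line along which they close (so a half turn about z gives the same grasp; the last joint's range is limited). The gripper opens to 85 mm and grips with 20 to 120 N. Pads are 22 mm wide; open, the fingers measure 114 mm over their backs; the gripper's body (76 mm by 85 mm) begins 54 mm behind the grasp point. The pads swing forward as they close: fully open they stand 13 mm farther back than shut.
Start: joints at [0.936, 0.259, 1.535, -0, 1.348, -0.203], TCP at [0.23, 0.5, 0.25] pointing down, gripper open.
Joint ranges: [-3.14, 3.14], [-0.91, 2.08], [0.19, 2.58], [-1.22, 4.36], [0.22, 2.71], [-3.12, 3.12]. Speed limits (rad/s): [2.57, 2.57, 3.14, 3.14, 3.14, 3.14].

### API

Orientations are given as a unit quaternion [x, y, z, w].
In Python, from workcell import env, optics gives the robot as it stands. The module is installed in compiled form; this text tells all that it offers.
- The arm moves only by the tool drive_tool, never from a script. Its argument "steps" is a list of rows, each an object with "travel": the shift along the world's x, y, z in m, a list of three; "angular": the turn, a rotation vector about the world's x, y, z in degrees, a list of three. In form: [{"travel": [dx, dy, dz], "angular": [ax, ay, az]}, ...]. A call has 1 to 12 rows; each row shifts and turns the commanded pose from where the row before left it; what a row does not reach is not made up. A row lasts 1/10 s, in which the tool goes at most 50 mm and 8.59 degrees, less where a joint would pass 70% of its speed; a pose out of reach is approached as far as the arm can. A call with a gripper value outside its range is refused whole. "hand" is the finger opening in m, from 0 to 0.0854, set as the call begins (left out, the last holds). The fingers move at their own pace and stop on an object; "newtons" is the grip in N (left out, the last holds). Time passes only in rows, so rows that do not move let the fingers close. It gives the time, the measured TCP pose, the force, the opening and the grip force at its end, in the units of the state.
- env.read_state(): the state, without advancing time (a new reading comes with each control period).
- optics.get_image(name): name is "scene" or "side" or "wrist"; returns a dict with "color" (420x560x3 uint8, red, green, blue), "fovy" (degrees; the focal length in pixels is half the picture's height over the tangent of half this angle, whatever the lens; pixels are square), "cx", "cy" (the principal point, pixels), "view" (4x4, takes a point from world to camera coordinates); the wrist camera has in their place "tool_from_camera" (4x4, takes a point from camera to tool coordinates, whose origin is the TCP and whose axes are the flange's). Camera axes: x right, y down, z forward; pixel columns grow to the right and rows downward; lengths in m; the calibration is good to about 2 mm. A picture is of the moment at which its call begins: read the wrist's pose just before it. There is no depth.
- env.finish_job(): hands the job in; it is judged then, once.
The state is a dict: "clock": time; "joint_pos": joint angles; "qvel": joint speeds; "joint_efforts": joint torques, N m; "eef_pos": TCP position; "tool_rot": TCP orientation; "contact_force": force on the tool from outside, world axes, zero at the start; "ft_torque": the same for the moment, N m; "gripper_width": finger opening in m; "gripper_force": force on a finger pad.
Only numpy, scipy, OpenCV 4.12 (cv2) and the standard library are available. Lean on these libraries where they do the work, as an engineer would, in place of code of your own. Each camera call takes 0.05 s, during which the arm holds its last target. There are 200 camera calls.

### The job

On the bakery's small levelling frame, spin the knurled collar up its threaded rod until its top face is level with the top of the rest pad at the frame's other end. Then lay the forked strike bar across the two, its fork around the rod on top of the collar and its plain end on the middle of the pad, so that it lies level, and let go. Leave everything else on the table where it is.

Things in the scene. Friction and masses are not known exactly. Their poses are not given: they have to be found in the camera images.
- frame: Levelling frame, fixed; place and yaw vary. Base 300 x 64 x 12 mm (x -130 to +170). Origin on the table between the supports; x axis points from the rest post (x = -100 mm) to the upright threaded rod (x = +100 mm, 16 mm thick, ends 132 mm above the table). A height-scale strip, 18 mm wide, 4 mm thick, stands at x = +160 mm, up to 108 mm above the table: keep the fingers off it.
- collar: Knurled steel collar on the rod: cylinder, diameter 46 mm, 34 mm high, origin at the centre of its underside, z up. Counter-clockwise from above (positive about z) raises it 30 mm per turn; drag 0.15 N m; it stays where left. Travel: top face 100 to 130 mm above the table. It starts low, the rod standing up to 32 mm out of its top. Grip it from above across its diameter.
- collar_top (a point): Centre of the collar's top face, on the rod's axis, 34 mm above its underside. It rises with the collar.
- rest_top (a point): Centre of the top face of the rest pad, a flat steel plate 50 x 50 x 8 mm on a square post, fixed, at a height that varies from 112 to 124 mm above the table. Its x axis is along the frame's x axis.
- bar_grip (a point): Loose strike bar, about 0.3 kg, flat on the table: aluminium, 238 x 40 x 10 mm (50 wide at the fork), with a black upright rib in its middle to grip: 70 mm long along the bar, 16 mm thick, from 10 to 46 mm above the underside. This point: middle of the rib, 30 mm above the underside. x axis along the bar to the forked end, y across, z up.
- bar_fork (a point): Point on the bar's underside, in the middle of the open slot of its forked end, 100 mm along the bar's x from bar_grip. The slot is 24 mm wide, begins 84 mm and ends (open) 118 mm from the bar's middle. When the bar is laid this point is at the collar's top centre.
- bar_tail (a point): Point on the bar's underside near its plain end, 100 mm from the middle (the bar ends at 120 mm). When the bar is laid this point is at rest_top.
- jar: Bystander: glass jar with steel lid, 62 mm in diameter, 95 mm high, near the frame. Origin at the centre of its underside, as for all bystanders.
- shaker: Bystander: steel sugar shaker, 58 mm in diameter, 135 mm high, about 115 mm from the threaded rod.
- cutter: Bystander: steel ring cutter, 68 mm in diameter, 45 mm high.
- cup: Bystander: white measuring cup, 68 mm across, 60 mm high.
- tin: Bystander: small square baking tin, 55 x 55 x 50 mm.
- strip: Bystander: plain dark wooden thickness strip, 200 x 30 x 10 mm, without fork or rib.
- scraper: Bystander: bench scraper lying flat beside the strike bar, 122 x 110 x 18 mm.
- brush: Bystander: pastry brush lying along its x axis, 200 mm long.
Not all that is in view belongs to the job. Of the things that look like the part that bears bar_grip, the larger one is meant.

How it is judged:
On the way, in this order (a step that is already met when the one before it is completed fails the run):
1. the collar's top is level with the rest pad's top, within 3 mm, before the bar is laid on it (z of collar_top in the frame of rest_top between -0.003 and 0.003 m and horizontal distance between bar_fork and collar_top above 0.04 m), for 0.3 s.
2. the bar lies level across collar and rest pad, fork around the rod (z of collar_top in the frame of rest_top between -0.003 and 0.003 m and z of bar_fork in the frame of collar_top between -0.0035 and 0.0035 m and z of bar_tail in the frame of rest_top between -0.0035 and 0.0035 m and horizontal distance between bar_fork and collar_top below 0.015 m and horizontal distance between bar_tail and rest_top below 0.025 m and angle between bar_grip's own z axis and vertical below 0.025 rad), for 0.2 s.
At the end, for the whole second after the job is handed in: The collar's top is within 3 mm of the rest pad's height; the bar lies on both, underside within 3.5 mm of each top face, level within 0.025 rad, fork point within 15 mm of the rod's axis and tail point within 25 mm of the pad's centre (all of step 2); the robot touches nothing.
It fails at once if another thing on the table is moved more than 30 mm (distance of any of jar, shaker, cutter, cup, tin, strip, scraper, brush from where it was at the start of the episode above 0.03 m).
It also fails if it takes over 70 s, if anything falls off the work surface, if the arm or the gripper's body presses on something with over 40 N, if the wrist force passes 120 N, or if a joint passes its speed limit or range.

## Working session

There is one attempt and no reset: what is moved stays moved. The work goes in short steps, Python scripts to look and compute and a tool call to move; the robot and the scene stay as the last step left them, time stands still between calls to the robot, and variables do not carry over. Pictures are saved under pics/ and viewed, at most 10 in all, crops included, and the job is handed in when it is done.

Besides the shell and the picture viewer there is one more tool, called after "Request:" in YAML: its name, and indented under it one key for each argument. drive_tool: Moves the arm, as the interface text tells. Its arguments: {"type":"object","properties":{"steps":{"type":"array","items":{"type":"object","properties":{"travel":{"type":"array","items":{"type":"number"}},"angular":{"type":"array","items":{"type":"number"}}}}},"hand":{"type":"number"},"newtons":{"type":"number"}},"required":["steps"]}

```bash
mkdir -p pics
cat > h.py <<'E'
import numpy as np, cv2, json
from workcell import env, optics
from scipy.spatial.transform import Rotation as R
def grab(n, tag):
    s=env.read_state(); im=optics.get_image(n)
    cv2.imwrite(f'pics/{tag}.png', im['color'][...,::-1])
    h=im['color'].shape[0]; f=h/2/np.tan(np.radians(im['fovy'])/2)
    if n=='wrist':
        T=np.eye(4); T[:3,:3]=R.from_quat(s['tool_rot']).as_matrix(); T[:3,3]=s['eef_pos']
        C=T@np.array(im['tool_from_camera'])
    else: C=np.linalg.inv(np.array(im['view']))
    cam=dict(f=f,cx=im['cx'],cy=im['cy'],C=C.tolist())
    json.dump(cam,open(f'pics/{tag}.json','w')); return im['color'],cam
def load(tag): return cv2.imread(f'pics/{tag}.png')[...,::-1],json.load(open(f'pics/{tag}.json'))
def ray(cam,u,v):
    C=np.array(cam['C']); d=C[:3,:3]@np.array([(u-cam['cx'])/cam['f'],(v-cam['cy'])/cam['f'],1]); return C[:3,3],d/np.linalg.norm(d)
def onz(cam,u,v,z):
    o,d=ray(cam,u,v); return o+d*(z-o[2])/d[2]
def tri(obs):
    A=0;b=0
    for cam,u,v in obs:
        o,d=ray(cam,u,v); P=np.eye(3)-np.outer(d,d); A=A+P; b=b+P@o
    return np.linalg.solve(A,b)
def proj(cam,p):
    C=np.array(cam['C']); q=C[:3,:3].T@(np.array(p)-C[:3,3]); return cam['f']*q[:2]/q[2]+[cam['cx'],cam['cy']]
E
python3 - <<'E'
from h import *
for n in('scene','side','wrist'):
    c,k=grab(n,n+'0'); print(n,k['f'],k['cx'],k['cy'],np.round(k['C'],3).tolist())
E
cd pics; python3 -c "
import cv2,numpy as np
a=[cv2.imread(f'{n}0.png') for n in('scene','side','wrist')]
print(a[0].shape)"
```

```text
scene 402.2882152404367 278.93879496684593 211.53725034504882 [[0.032, 0.76, -0.649, 1.236], [0.999, -0.014, 0.034, -0.064], [0.017, -0.65, -0.76, 0.954], [0.0, 0.0, 0.0, 1.0]]
side 509.17572807094837 279.4292814057497 208.90987457815044 [[0.848, -0.267, 0.457, -0.154], [-0.529, -0.462, 0.711, -1.086], [0.021, -0.846, -0.533, 0.875], [0.0, 0.0, 0.0, 1.0]]
wrist 296.00358555053674 285.2581773799322 211.0227606781701 [[0.418, 0.873, 0.251, 0.167], [0.909, -0.401, -0.117, 0.528], [-0.001, 0.277, -0.961, 0.373], [0.0, 0.0, 0.0, 1.0]]
(420, 560, 3)
```

View pics/scene0.png

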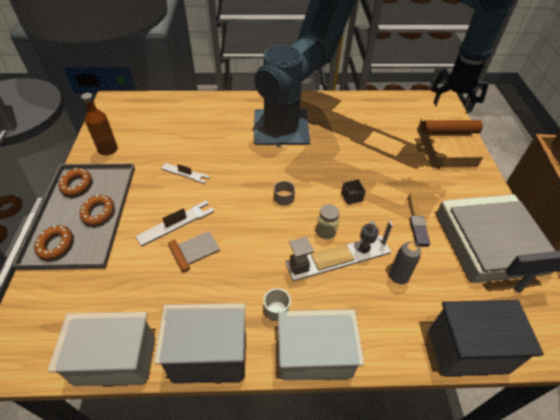

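View pics/side0.png

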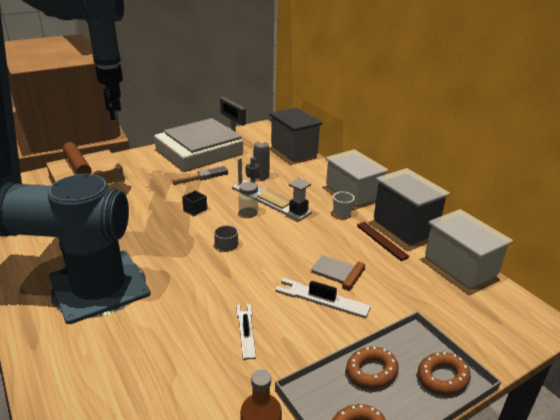

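Candidates with a fork and rib are the small bar at scene (186,172) and the large bar at scene (176,222). The large one is beside the scraper and fits "the larger one". I'll confirm it in a crop.

Run:
```python
from h import *
s,cs=load('scene0'); d,cd=load('side0')
a=cv2.resize(s[150:280,125:225],None,fx=3,fy=3,interpolation=2)
b=cv2.resize(s[200:290,275:425],None,fx=3,fy=3,interpolation=2)[:, :450]
c=cv2.resize(d[140:230,210:330],None,fx=3.75,fy=3.75,interpolation=2)[:330,:450]
r=np.vstack([b,c]); H=max(len(a),len(r))
o=np.zeros((H,750,3),np.uint8); o[:len(a),:300]=a; o[:len(r),300:]=r[:, :450]
cv2.imwrite('pics/crop1.png',o[...,::-1]); print(o.shape)
print('rod',tri([(cs,371,226),(cd,252,159)]),'pad',tri([(cs,301,245),(cd,299,185)]))
print('rib',tri([(cs,175,216),(cd,323,291)]))
for n,u,v in (('fork',211,207),('tail',142,239),('sm fork',207,177),('sm tail',165,167)): print(n,onz(cs,u,v,.01))
```

```text
(600, 750, 3)
rod [0.57708926 0.21878389 0.12086792] pad [0.62943963 0.02624356 0.10669615]
rib [ 0.46150178 -0.33466762  0.02938276]
fork [ 0.40839598 -0.23203938  0.01      ]
tail [ 0.5281019  -0.42158825  0.01      ]
sm fork [ 0.27585215 -0.25540292  0.01      ]
sm tail [ 0.225589   -0.40096422  0.01      ]
```

View pics/crop1.png

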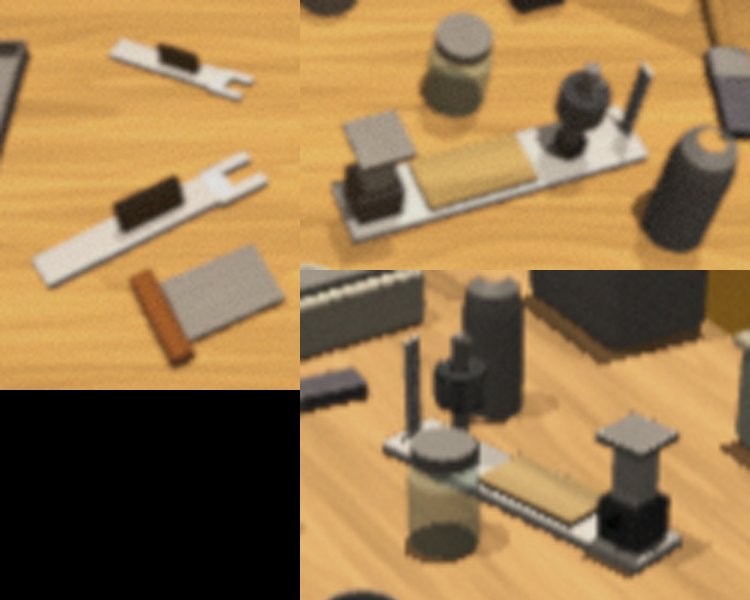

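Request:
drive_tool:
  steps:
    - {"travel": [0.032,-0.034,0.0045]}
    - {"travel": [0.032,-0.034,0.0045]}
    - {"travel": [0.032,-0.034,0.0045]}
    - {"travel": [0.032,-0.034,0.0045]}
    - {"travel": [0.032,-0.034,0.0045]}
    - {"travel": [0.032,-0.034,0.0045]}
    - {"travel": [0.032,-0.034,0.0045]}
    - {"travel": [0.032,-0.034,0.0045]}
    - {"travel": [0.032,-0.034,0.0045]}
    - {"travel": [0.032,-0.034,0.0045]}
    - {"travel": [0.032,-0.034,0.0045]}
    - {"travel": [0,0,0]}
  hand: 0.066

```text
invalid input at $.steps[0]: expected keys travel, angular
```

Run:
```python
from h import *
s=env.read_state(); print(np.round(s['joint_pos'],3),s['eef_pos'],R.from_quat(s['tool_rot']).as_matrix().round(3).tolist())
s,cs=load('scene0'); d,cd=load('side0')
print('rod',tri([(cs,373,222.7),(cd,253.2,157.9)]),'pad',tri([(cs,301.3,246),(cd,299.9,183.7)]))
c,k=grab('wrist','w1'); c=cv2.resize(c,None,fx=1.4,fy=1.4); cv2.imwrite('pics/w1b.png',c[...,::-1])
```

```text
[ 0.936  0.259  1.536 -0.     1.348 -0.203] [0.22992534 0.49920789 0.24964928] [[-0.908, 0.418, -0.001], [0.418, 0.908, -0.001], [0.0, -0.001, -1.0]]
rod [0.57734333 0.21913971 0.1286362 ] pad [0.63382809 0.02703519 0.10920281]
```

View pics/w1b.png

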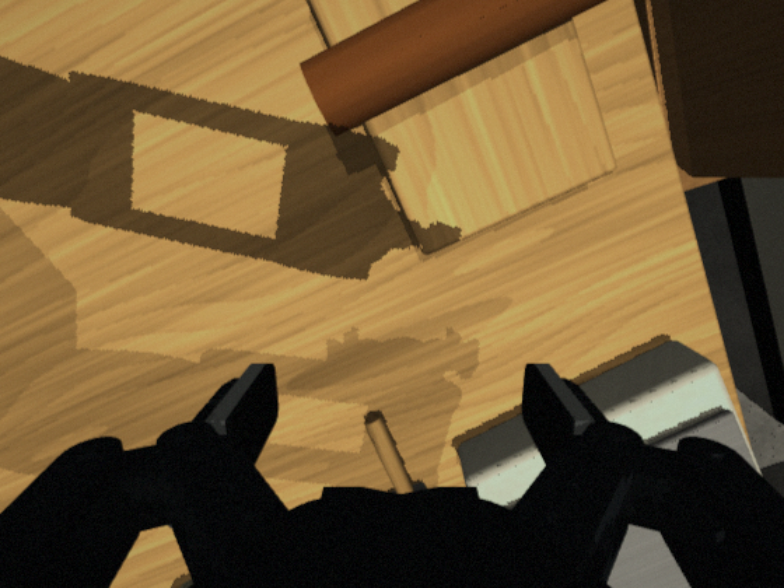

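The move was refused because each row needs "angular". I'm resending it.

Request:
drive_tool:
  steps:
    - {"travel": [0.032,-0.032,0.005],"angular": [0,0,0]}
    - {"travel": [0.032,-0.032,0.005],"angular": [0,0,0]}
    - {"travel": [0.032,-0.032,0.005],"angular": [0,0,0]}
    - {"travel": [0.032,-0.032,0.005],"angular": [0,0,0]}
    - {"travel": [0.032,-0.032,0.005],"angular": [0,0,0]}
    - {"travel": [0.032,-0.032,0.005],"angular": [0,0,0]}
    - {"travel": [0.032,-0.032,0.005],"angular": [0,0,0]}
    - {"travel": [0.032,-0.032,0.005],"angular": [0,0,0]}
    - {"travel": [0.032,-0.032,0.005],"angular": [0,0,0]}
    - {"travel": [0.032,-0.032,0.005],"angular": [0,0,0]}
    - {"travel": [0.032,-0.032,0.005],"angular": [0,0,0]}
    - {"travel": [0.032,-0.032,0.005],"angular": [0,0,0]}
  hand: 0.066

```text
clock: 1.4
eef_pos: [0.6151, 0.114, 0.3103]
tool_rot: [0.214, 0.977, 0.0, -0.0]
contact_force: [0.3, 0.3, -0.2]
gripper_width: 0.0659
gripper_force: 0.0
```

Request:
drive_tool:
  steps:
    - {"travel": [0,0,0],"angular": [0,0,0]}
    - {"travel": [0,0,0],"angular": [0,0,0]}

```text
clock: 1.6
eef_pos: [0.6145, 0.1145, 0.3094]
tool_rot: [0.215, 0.977, -0.0, -0.001]
contact_force: [0.1, -0.2, -0.9]
gripper_width: 0.0662
gripper_force: 0.0
```

Run:
```python
from h import *
s=env.read_state(); print(np.round(s['joint_pos'],3),s['eef_pos'])
c,k=grab('wrist','w1'); c=cv2.resize(c,None,fx=1.4,fy=1.4,interpolation=2); cv2.imwrite('pics/w1c.png',c[...,::-1])
```

```text
[ 0.006  0.368  1.239  0.     1.536 -1.131] [0.61449521 0.11451192 0.30938573]
```

View pics/w1c.png

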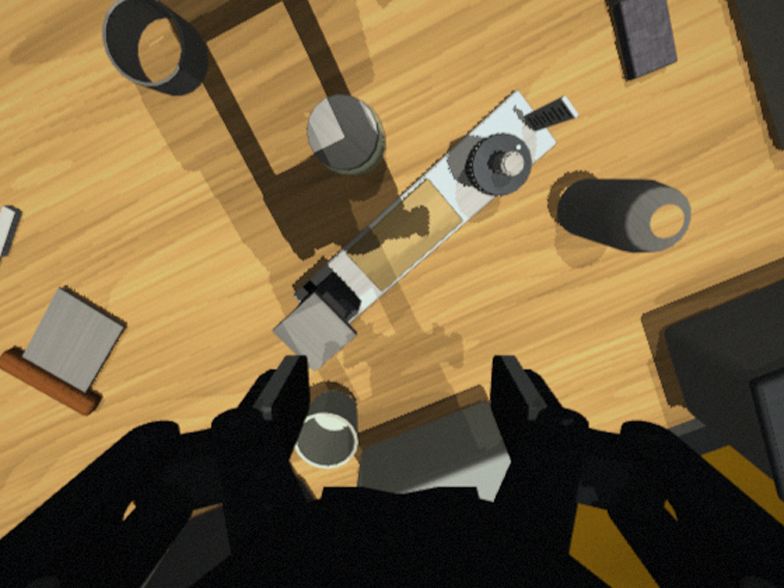

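The wrist view (1.4x) shows the rod top at (512,162), the pad top corners at (316,289), (357,330), (317,371) and (274,331), and the shaker at (665,222).

Run:
```python
from h import *
_,cs=load('scene0'); _,cd=load('side0'); im,w=load('w1')
rod=(512/1.4,162/1.4); pad=(316/1.4,330/1.4)
print('rod on .132',onz(w,*rod,.132))
for z in(.112,.118,.124): p=onz(w,*pad,z); print(z,p,np.linalg.norm(p-onz(w,*rod,.132)))
P=[tri([(w,*pad),(cs,301.3,246),(cd,299.9,183.7)]),tri([(w,*rod),(cs,373,222.7),(cd,253.2,157.9)])]
print('tri',P, [[(proj(k,p)-q).round(1) for k,q in ((w,a),(cs,b),(cd,c))] for p,a,b,c in ((P[0],pad,(301.3,246),(299.9,183.7)),(P[1],rod,(373,222.7),(253.2,157.9)))])
co=np.array([(316,289),(357,330),(317,371),(274,331)])/1.4
q=np.array([onz(w,*c,.118) for c in co]); print([np.linalg.norm(q[i]-q[i-1]).round(4) for i in range(4)])
```

```text
rod on .132 [0.57554472 0.21862011 0.132     ]
0.112 [0.63329028 0.03017167 0.112     ] 0.19810947241603355
0.118 [0.63176699 0.03229378 0.118     ] 0.19512674199086127
0.124 [0.63024371 0.03441588 0.124     ] 0.19232050146261967
tri [array([0.6340488 , 0.02789794, 0.10864415]), array([0.57671282, 0.21930216, 0.12841795])] [[array([-0.9,  0.3]), array([0.1, 0.4]), array([-0.3, -0.1])], [array([0.1, 1. ]), array([-0.5,  0.5]), array([-0.7, -0.3])]]
[np.float64(0.0504), np.float64(0.0465), np.float64(0.0501), np.float64(0.0485)]
```

Request:
drive_tool:
  steps:
    - {"travel": [0.005,-0.022,-0.03],"angular": [0,0,0]}
    - {"travel": [0.005,-0.022,-0.03],"angular": [0,0,0]}
    - {"travel": [0.005,-0.022,-0.03],"angular": [0,0,0]}
    - {"travel": [0.0035,-0.018,-0.03],"angular": [0,0,0]}
    - {"travel": [0,0,-0.025],"angular": [0,0,0]}
    - {"travel": [0,0,-0.012],"angular": [0,0,0]}
    - {"travel": [0,0,0],"angular": [0,0,0]}
    - {"travel": [0,0,0],"angular": [0,0,0]}
  hand: 0.0
  newtons: 20

```text
clock: 2.45
eef_pos: [0.6329, 0.0327, 0.1545]
tool_rot: [0.213, 0.977, 0.0, 0.001]
contact_force: [1.6, 1.1, 0.2]
gripper_width: 0.0002
gripper_force: 0.0
```

Request:
drive_tool:
  steps:
    - {"travel": [0,0,-0.002],"angular": [0,0,0]}
    - {"travel": [0,0,-0.002],"angular": [0,0,0]}
    - {"travel": [0,0,-0.002],"angular": [0,0,0]}
    - {"travel": [0,0,0],"angular": [0,0,0]}

```text
clock: 2.85
eef_pos: [0.6326, 0.0316, 0.1474]
tool_rot: [0.214, 0.977, 0.0, 0.0]
contact_force: [-0.1, 0.3, -0.1]
gripper_width: 0.0001
gripper_force: 0.0
```

Request:
drive_tool:
  steps:
    - {"travel": [0,0,-0.002],"angular": [0,0,0]}
    - {"travel": [0,0,-0.002],"angular": [0,0,0]}
    - {"travel": [0,0,0],"angular": [0,0,0]}

```text
clock: 3.15
eef_pos: [0.6324, 0.0315, 0.1428]
tool_rot: [0.214, 0.977, -0.0, -0.0]
contact_force: [-0.5, 0.2, 0.1]
gripper_width: -0.0002
gripper_force: 0.0
```

Request:
drive_tool:
  steps:
    - {"travel": [0,0,-0.002],"angular": [0,0,0]}
    - {"travel": [0,0,0],"angular": [0,0,0]}

```text
clock: 3.35
eef_pos: [0.6325, 0.0315, 0.141]
tool_rot: [0.214, 0.977, -0.0, -0.0]
contact_force: [-0.4, -0.0, 0.1]
gripper_width: -0.0003
gripper_force: 0.0
```

Request:
drive_tool:
  steps:
    - {"travel": [0,0,-0.002],"angular": [0,0,0]}
    - {"travel": [0,0,0],"angular": [0,0,0]}

```text
clock: 3.55
eef_pos: [0.6325, 0.0315, 0.139]
tool_rot: [0.214, 0.977, -0.0, -0.0]
contact_force: [0.6, -0.6, 0.1]
gripper_width: 0.0
gripper_force: 0.0
```

Request:
drive_tool:
  steps:
    - {"travel": [0,0,-0.001],"angular": [0,0,0]}
    - {"travel": [0,0,0],"angular": [0,0,0]}

```text
clock: 3.75
eef_pos: [0.6326, 0.0316, 0.1382]
tool_rot: [0.214, 0.977, -0.0, -0.0]
contact_force: [0.9, 0.1, -0.7]
gripper_width: -0.0001
gripper_force: 0.0
```

Request:
drive_tool:
  steps:
    - {"travel": [0,0,-0.001],"angular": [0,0,0]}
    - {"travel": [0,0,0],"angular": [0,0,0]}

```text
clock: 3.95
eef_pos: [0.6326, 0.0316, 0.1372]
tool_rot: [0.214, 0.977, -0.0, -0.0]
contact_force: [-0.7, -0.2, 0.8]
gripper_width: 0.0001
gripper_force: 0.0
```

Request:
drive_tool:
  steps:
    - {"travel": [0,0,-0.001],"angular": [0,0,0]}
    - {"travel": [0,0,0],"angular": [0,0,0]}

```text
clock: 4.15
eef_pos: [0.6326, 0.0315, 0.1362]
tool_rot: [0.214, 0.977, -0.0, -0.0]
contact_force: [-0.2, 0.6, 0.4]
gripper_width: -0.0002
gripper_force: 0.0
```

Request:
drive_tool:
  steps:
    - {"travel": [0,0,-0.001],"angular": [0,0,0]}
    - {"travel": [0,0,0],"angular": [0,0,0]}

```text
clock: 4.35
eef_pos: [0.6326, 0.0315, 0.1352]
tool_rot: [0.214, 0.977, -0.0, -0.0]
contact_force: [0.0, 0.3, -0.8]
gripper_width: 0.0002
gripper_force: 0.0
```

Request:
drive_tool:
  steps:
    - {"travel": [0,0,-0.001],"angular": [0,0,0]}
    - {"travel": [0,0,0],"angular": [0,0,0]}

```text
clock: 4.55
eef_pos: [0.6326, 0.0315, 0.1342]
tool_rot: [0.214, 0.977, -0.0, -0.0]
contact_force: [0.4, -1.0, -0.2]
gripper_width: -0.0001
gripper_force: 0.0
```

Request:
drive_tool:
  steps:
    - {"travel": [0,0,-0.001],"angular": [0,0,0]}
    - {"travel": [0,0,0],"angular": [0,0,0]}

```text
clock: 4.75
eef_pos: [0.6326, 0.0315, 0.1331]
tool_rot: [0.214, 0.977, -0.0, -0.0]
contact_force: [-0.3, 0.3, 0.7]
gripper_width: 0.0001
gripper_force: 0.0
```

Request:
drive_tool:
  steps:
    - {"travel": [0,0,-0.001],"angular": [0,0,0]}
    - {"travel": [0,0,0],"angular": [0,0,0]}

```text
clock: 4.95
eef_pos: [0.6326, 0.0316, 0.1322]
tool_rot: [0.214, 0.977, -0.0, -0.0]
contact_force: [0.2, -0.7, 0.1]
gripper_width: -0.0
gripper_force: 0.0
```

Request:
drive_tool:
  steps:
    - {"travel": [0,0,-0.001],"angular": [0,0,0]}
    - {"travel": [0,0,0],"angular": [0,0,0]}

```text
clock: 5.15
eef_pos: [0.6328, 0.0315, 0.1315]
tool_rot: [0.214, 0.977, 0.0, 0.0]
contact_force: [0.3, 0.5, 1.1]
gripper_width: 0.0
gripper_force: 0.8
```

Request:
drive_tool:
  steps:
    - {"travel": [0,0,-0.001],"angular": [0,0,0]}
    - {"travel": [0,0,0],"angular": [0,0,0]}

```text
clock: 5.35
eef_pos: [0.6327, 0.0315, 0.1315]
tool_rot: [0.214, 0.977, -0.0, 0.0]
contact_force: [-2.5, -0.5, 6.9]
gripper_width: 0.0001
gripper_force: 3.5
```

Request:
drive_tool:
  steps:
    - {"travel": [0,0,0.045],"angular": [0,0,0]}
    - {"travel": [-0.015,0.04,0.01],"angular": [0,0,0]}
    - {"travel": [-0.015,0.04,0],"angular": [0,0,0]}
    - {"travel": [-0.015,0.04,0],"angular": [0,0,0]}
    - {"travel": [-0.015,0.04,0],"angular": [0,0,0]}
    - {"travel": [-0.0157,0.0363,0],"angular": [0,0,0]}
    - {"travel": [0,0,0],"angular": [0,0,0]}
    - {"travel": [0,0,-0.02],"angular": [0,0,0]}
    - {"travel": [0,0,0],"angular": [0,0,0]}
    - {"travel": [0,0,0],"angular": [0,0,0]}

```text
clock: 6.35
eef_pos: [0.5569, 0.2272, 0.165]
tool_rot: [0.214, 0.977, -0.0, -0.001]
contact_force: [0.3, -0.3, -0.4]
gripper_width: -0.0
gripper_force: 0.0
```

Run:
```python
from h import *
c,k=grab('wrist','w2'); c=cv2.resize(c,None,fx=1.4,fy=1.4,interpolation=2); cv2.imwrite('pics/w2b.png',c[...,::-1])
```

```text
(no output)
```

View pics/w2b.png

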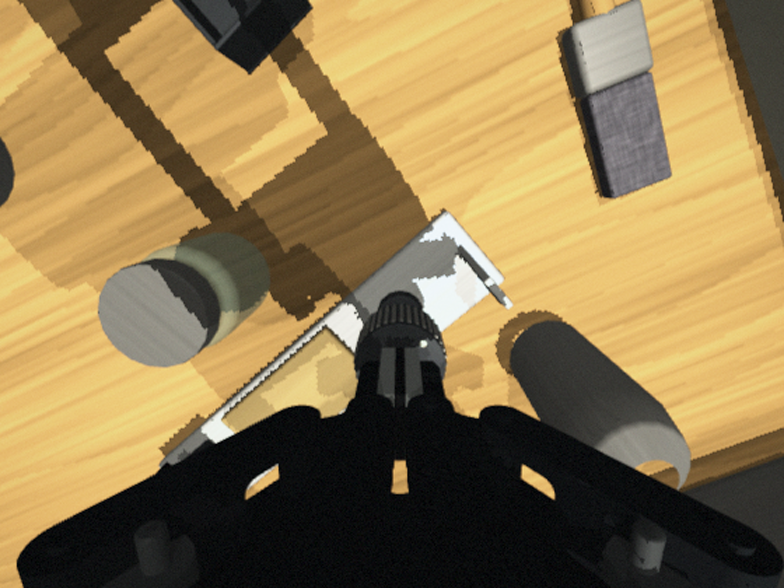

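The closed fingertips at (400,360) stand over the near rim of the collar, which is centred at (402,345).

Request:
drive_tool:
  steps:
    - {"travel": [0,0,-0.016],"angular": [0,0,0]}
    - {"travel": [0,0,-0.016],"angular": [0,0,0]}
    - {"travel": [0,0,-0.004],"angular": [0,0,0]}
    - {"travel": [0,0,-0.002],"angular": [0,0,0]}
    - {"travel": [0,0,0],"angular": [0,0,0]}

```text
clock: 6.9
eef_pos: [0.5575, 0.2276, 0.1279]
tool_rot: [0.214, 0.977, 0.0, 0.0]
contact_force: [0.2, 0.4, 0.0]
gripper_width: -0.0002
gripper_force: 0.0
```

Request:
drive_tool:
  steps:
    - {"travel": [0,0,-0.002],"angular": [0,0,0]}
    - {"travel": [0,0,0],"angular": [0,0,0]}

```text
clock: 7.1
eef_pos: [0.5572, 0.2279, 0.1258]
tool_rot: [0.214, 0.977, 0.0, 0.0]
contact_force: [0.5, -0.3, 0.4]
gripper_width: 0.0002
gripper_force: 0.0
```

Request:
drive_tool:
  steps:
    - {"travel": [0,0,-0.002],"angular": [0,0,0]}
    - {"travel": [0,0,0],"angular": [0,0,0]}

```text
clock: 7.3
eef_pos: [0.5568, 0.2279, 0.1232]
tool_rot: [0.214, 0.977, -0.0, -0.0]
contact_force: [0.2, -0.1, 0.2]
gripper_width: 0.0003
gripper_force: 0.0
```

Request:
drive_tool:
  steps:
    - {"travel": [0,0,-0.001],"angular": [0,0,0]}
    - {"travel": [0,0,0],"angular": [0,0,0]}

```text
clock: 7.5
eef_pos: [0.5569, 0.2278, 0.1222]
tool_rot: [0.214, 0.977, -0.0, -0.0]
contact_force: [0.9, -0.5, -0.5]
gripper_width: -0.0003
gripper_force: 0.0
```

Request:
drive_tool:
  steps:
    - {"travel": [0,0,-0.001],"angular": [0,0,0]}
    - {"travel": [0,0,0],"angular": [0,0,0]}

```text
clock: 7.7
eef_pos: [0.5568, 0.2278, 0.1211]
tool_rot: [0.214, 0.977, -0.0, -0.0]
contact_force: [-0.3, -0.6, -0.3]
gripper_width: -0.0
gripper_force: 0.0
```

Request:
drive_tool:
  steps:
    - {"travel": [0,0,-0.001],"angular": [0,0,0]}
    - {"travel": [0,0,0],"angular": [0,0,0]}

```text
clock: 7.9
eef_pos: [0.5569, 0.2278, 0.1202]
tool_rot: [0.214, 0.977, -0.0, -0.0]
contact_force: [0.3, -0.9, 0.0]
gripper_width: 0.0001
gripper_force: 0.0
```

Request:
drive_tool:
  steps:
    - {"travel": [0,0,-0.001],"angular": [0,0,0]}
    - {"travel": [0,0,0],"angular": [0,0,0]}

```text
clock: 8.1
eef_pos: [0.557, 0.2279, 0.1196]
tool_rot: [0.214, 0.977, 0.0, 0.0]
contact_force: [0.3, -0.4, 0.7]
gripper_width: -0.0
gripper_force: 0.7
```

Request:
drive_tool:
  steps:
    - {"travel": [0,0,-0.001],"angular": [0,0,0]}
    - {"travel": [0,0,0],"angular": [0,0,0]}

```text
clock: 8.3
eef_pos: [0.5571, 0.2279, 0.1193]
tool_rot: [0.214, 0.977, 0.0, 0.0]
contact_force: [-2.7, 0.3, 5.8]
gripper_width: 0.0001
gripper_force: 3.5
```

The collar must rise 0.1315 − 0.1194 ≈ 12.1 mm, which is 145°. I'll pre-turn the wrist by −68°, centre over the rod and take one look.

Request:
drive_tool:
  steps:
    - {"travel": [0,0,0.04],"angular": [0,0,0]}
    - {"travel": [0,0,0.025],"angular": [0,0,-8.5]}
    - {"travel": [0.019,-0.009,0],"angular": [0,0,-8.5]}
    - {"travel": [0,0,0],"angular": [0,0,-8.5]}
    - {"travel": [0,0,0],"angular": [0,0,-8.5]}
    - {"travel": [0,0,0],"angular": [0,0,-8.5]}
    - {"travel": [0,0,0],"angular": [0,0,-8.5]}
    - {"travel": [0,0,0],"angular": [0,0,-8.5]}
    - {"travel": [0,0,0],"angular": [0,0,-8.5]}
    - {"travel": [0,0,0],"angular": [0,0,0]}
    - {"travel": [0,0,0],"angular": [0,0,0]}
  hand: 0.068

```text
clock: 9.4
eef_pos: [0.5759, 0.2188, 0.1831]
tool_rot: [0.722, 0.691, -0.0, -0.0]
contact_force: [0.2, 0.2, -0.4]
gripper_width: 0.0683
gripper_force: 0.0
```

Run:
```python
from h import *
s=env.read_state(); print(np.round(s['joint_pos'],3),s['eef_pos'],R.from_quat(s['tool_rot']).as_matrix().round(3).tolist())
c,k=grab('wrist','w3'); c=cv2.resize(c,None,fx=1.4,fy=1.4,interpolation=2); cv2.imwrite('pics/w3b.png',c[...,::-1])
```

```text
[ 0.182  0.425  1.463 -0.     1.253  0.226] [0.5759325  0.21880242 0.18313778] [[0.044, 0.999, -0.0], [0.999, -0.044, -0.0], [-0.0, -0.0, -1.0]]
```

View pics/w3b.png

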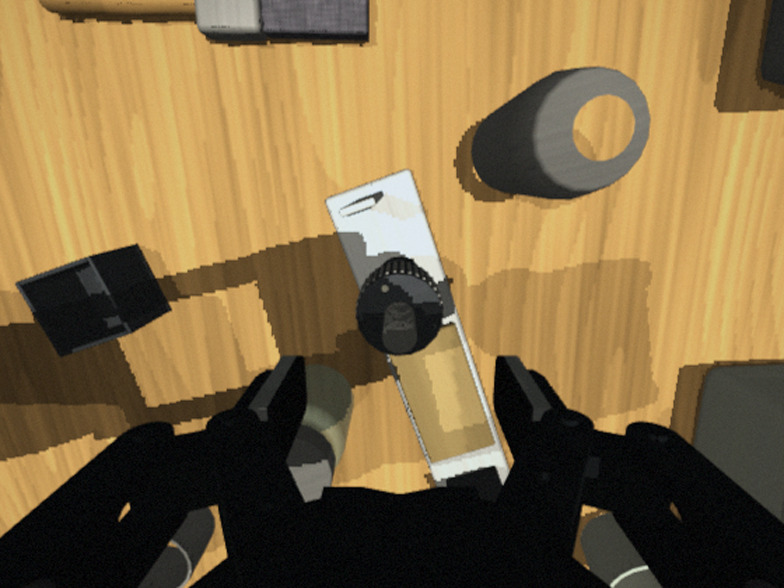

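Run:
```python
from h import *
_,w=load('w3'); _,w2=load('w2')
print('rod',onz(w,400/1.4,340/1.4,.132),'collar',onz(w,399/1.4,311/1.4,.100))
print('jar',onz(w2,158/1.4,315/1.4,.095),'shaker',onz(w,605/1.4,128/1.4,.135))
```

```text
rod [0.57707749 0.2174751  0.132     ] collar [0.57673198 0.22078213 0.1       ]
jar [0.50387375 0.12071827 0.095     ] shaker [0.66000835 0.30321338 0.135     ]
```

Request:
drive_tool:
  steps:
    - {"travel": [0.001,0,-0.03],"angular": [0,0,0]}
    - {"travel": [0,0,-0.03],"angular": [0,0,0]}
    - {"travel": [0,0,-0.023],"angular": [0,0,0]}
    - {"travel": [0,0,-0.01],"angular": [0,0,0]}
    - {"travel": [0,0,0],"angular": [0,0,0]}
    - {"travel": [0,0,0],"angular": [0,0,0]}

```text
clock: 10.05
eef_pos: [0.5777, 0.219, 0.0912]
tool_rot: [0.724, 0.69, 0.001, 0.0]
contact_force: [0.1, 0.2, -0.9]
gripper_width: 0.0679
gripper_force: 0.0
```

Request:
drive_tool:
  steps:
    - {"travel": [0,0,0],"angular": [0,0,0]}
    - {"travel": [0,0,0],"angular": [0,0,0]}
    - {"travel": [0,0,0],"angular": [0,0,0]}
    - {"travel": [0,0,0],"angular": [0,0,0]}
    - {"travel": [0,0,0],"angular": [0,0,0]}
  hand: 0.03
  newtons: 50

```text
clock: 10.55
eef_pos: [0.5759, 0.2192, 0.0924]
tool_rot: [0.724, 0.69, -0.0, -0.0]
contact_force: [-6.7, 0.4, 8.1]
gripper_width: 0.0447
gripper_force: 49.8
```

Request:
drive_tool:
  steps:
    - {"travel": [-0.001,0,0.001],"angular": [0,0,0]}
    - {"travel": [0,0,0.0007],"angular": [0,0,8.5]}
    - {"travel": [0,0,0.0007],"angular": [0,0,8.5]}
    - {"travel": [0,0,0.0007],"angular": [0,0,8.5]}
    - {"travel": [0,0,0.0007],"angular": [0,0,8.5]}
    - {"travel": [0,0,0.0007],"angular": [0,0,8.5]}
    - {"travel": [0,0,0],"angular": [0,0,0]}

```text
clock: 11.25
eef_pos: [0.5755, 0.219, 0.096]
tool_rot: [0.424, 0.906, 0.0, -0.0]
contact_force: [-4.8, -0.1, 6.1]
gripper_width: 0.0443
gripper_force: 52.1
```

Request:
drive_tool:
  steps:
    - {"travel": [0,0,0.0007],"angular": [0,0,8.5]}
    - {"travel": [0,0,0.0007],"angular": [0,0,8.5]}
    - {"travel": [0,0,0.0007],"angular": [0,0,8.5]}
    - {"travel": [0,0,0.0007],"angular": [0,0,8.5]}
    - {"travel": [0,0,0.0007],"angular": [0,0,8.5]}
    - {"travel": [0,0,0.0007],"angular": [0,0,8.5]}
    - {"travel": [0,0,0],"angular": [0,0,0]}
    - {"travel": [0,0,0],"angular": [0,0,0]}

```text
clock: 12.05
eef_pos: [0.5753, 0.2187, 0.1002]
tool_rot: [-0.005, 1.0, -0.0, -0.0]
contact_force: [-6.5, -0.9, 6.9]
gripper_width: 0.0448
gripper_force: 52.3
```

```bash
python3 -c "
from h import *
s=env.read_state(); print(np.round(s['joint_pos'],3),s['eef_pos'],R.from_quat(s['tool_rot']).as_matrix().round(3).tolist())
a=R.from_quat([.724,.69,0,0]); print((R.from_quat(s['tool_rot'])*a.inv()).as_rotvec(degrees=True))"
```

```text
[ 0.182  0.505  1.557 -0.     1.08  -1.398] [0.5752905  0.21867144 0.10019013] [[-1.0, -0.01, -0.001], [-0.01, 1.0, -0.0], [0.001, -0.0, -1.0]]
[1.38931374e-02 5.04527185e-02 9.33210790e+01]
```

Request:
drive_tool:
  steps:
    - {"travel": [0,0,0.0007],"angular": [0,0,8.55]}
    - {"travel": [0,0,0.0007],"angular": [0,0,8.55]}
    - {"travel": [0,0,0.0007],"angular": [0,0,8.55]}
    - {"travel": [0,0,0.0007],"angular": [0,0,8.55]}
    - {"travel": [0,0,0.0007],"angular": [0,0,8.55]}
    - {"travel": [0,0,0.0007],"angular": [0,0,8.55]}
    - {"travel": [0,0,0],"angular": [0,0,0]}
    - {"travel": [0,0,0],"angular": [0,0,0]}

```text
clock: 12.85
eef_pos: [0.5754, 0.2183, 0.1044]
tool_rot: [-0.437, 0.899, -0.0, -0.0]
contact_force: [-5.6, -2.1, 8.0]
gripper_width: 0.0449
gripper_force: 52.3
```

Request:
drive_tool:
  steps:
    - {"travel": [0,0,0],"angular": [0,0,0]}
    - {"travel": [0,0,0],"angular": [0,0,0]}
    - {"travel": [0,0,0],"angular": [0,0,0]}
    - {"travel": [0,0,0.02],"angular": [0,0,0]}
    - {"travel": [0,0,0.04],"angular": [0,0,0]}
    - {"travel": [0,0,0.015],"angular": [0,0,0]}
    - {"travel": [0,0,0],"angular": [0,0,0]}
    - {"travel": [0,0,0],"angular": [0,0,0]}
  hand: 0.068

```text
clock: 13.65
eef_pos: [0.5758, 0.2188, 0.1777]
tool_rot: [-0.439, 0.899, -0.0, -0.0]
contact_force: [-0.5, 0.3, 0.0]
gripper_width: 0.0677
gripper_force: 0.0
```

```bash
python3 -c "
from h import *
s=env.read_state(); print(np.round(s['joint_pos'],3),s['eef_pos'],R.from_quat(s['tool_rot']).as_matrix().round(3).tolist())
a=R.from_quat([.724,.69,0,0]); print((R.from_quat(s['tool_rot'])*a.inv()).as_rotvec(degrees=True))"
```

```text
[ 0.182  0.429  1.471 -0.     1.242 -2.297] [0.5758301  0.2187996  0.17768993] [[-0.615, -0.788, -0.0], [-0.788, 0.615, -0.0], [0.0, 0.0, -1.0]]
[3.84633278e-03 4.88899328e-03 1.44787217e+02]
```

Now I'll touch the collar top again to verify its height.

Request:
drive_tool:
  steps:
    - {"travel": [-0.013,-0.0165,0],"angular": [0,0,0]}
    - {"travel": [0,0,0],"angular": [0,0,0]}
    - {"travel": [0,0,0],"angular": [0,0,0]}
    - {"travel": [0,0,0],"angular": [0,0,0]}
    - {"travel": [0,0,-0.02],"angular": [0,0,0]}
    - {"travel": [0,0,-0.02],"angular": [0,0,0]}
    - {"travel": [0,0,-0.003],"angular": [0,0,0]}
    - {"travel": [0,0,0],"angular": [0,0,0]}
    - {"travel": [0,0,0],"angular": [0,0,0]}
  hand: 0.0
  newtons: 20

```text
clock: 14.55
eef_pos: [0.5637, 0.2026, 0.136]
tool_rot: [-0.439, 0.899, -0.0, 0.001]
contact_force: [1.0, 0.2, -0.3]
gripper_width: 0.0001
gripper_force: 0.0
```

Request:
drive_tool:
  steps:
    - {"travel": [0,0,-0.001],"angular": [0,0,0]}
    - {"travel": [0,0,0],"angular": [0,0,0]}

```text
clock: 14.75
eef_pos: [0.5634, 0.2024, 0.135]
tool_rot: [-0.439, 0.899, -0.0, 0.001]
contact_force: [-0.3, -0.4, 0.4]
gripper_width: 0.0001
gripper_force: 0.0
```

Request:
drive_tool:
  steps:
    - {"travel": [0,0,-0.001],"angular": [0,0,0]}
    - {"travel": [0,0,0],"angular": [0,0,0]}

```text
clock: 14.95
eef_pos: [0.563, 0.2023, 0.1334]
tool_rot: [-0.439, 0.899, -0.0, 0.0]
contact_force: [1.0, -0.1, 1.0]
gripper_width: -0.0
gripper_force: 0.0
```

Request:
drive_tool:
  steps:
    - {"travel": [0,0,-0.001],"angular": [0,0,0]}
    - {"travel": [0,0,0],"angular": [0,0,0]}

```text
clock: 15.15
eef_pos: [0.5629, 0.2023, 0.1321]
tool_rot: [-0.439, 0.899, 0.0, -0.0]
contact_force: [-0.1, 0.1, 1.0]
gripper_width: -0.0001
gripper_force: 0.0
```

Request:
drive_tool:
  steps:
    - {"travel": [0,0,-0.001],"angular": [0,0,0]}
    - {"travel": [0,0,0],"angular": [0,0,0]}

```text
clock: 15.35
eef_pos: [0.563, 0.2023, 0.1316]
tool_rot: [-0.439, 0.899, -0.0, 0.0]
contact_force: [-1.7, -0.1, 3.0]
gripper_width: -0.0005
gripper_force: 1.3
```

Request:
drive_tool:
  steps:
    - {"travel": [0,0,-0.001],"angular": [0,0,0]}
    - {"travel": [0,0,0],"angular": [0,0,0]}

```text
clock: 15.55
eef_pos: [0.5631, 0.2023, 0.1314]
tool_rot: [-0.439, 0.899, -0.0, 0.0]
contact_force: [-2.6, -1.0, 8.0]
gripper_width: 0.0003
gripper_force: 4.0
```

The collar top touches at 0.1315, the same height as the pad. Next I'll go over to the large bar.

Request:
drive_tool:
  steps:
    - {"travel": [0,0,0.048],"angular": [0,0,0]}
    - {"travel": [0,0,0.045],"angular": [0,0,-8.5]}
    - {"travel": [-0.005,-0.03,0.03],"angular": [0,0,-8.5]}
    - {"travel": [-0.008,-0.045,0.015],"angular": [0,0,-8.5]}
    - {"travel": [-0.009,-0.047,0],"angular": [0,0,-8.5]}
    - {"travel": [-0.009,-0.047,0],"angular": [0,0,-8.5]}
    - {"travel": [-0.009,-0.047,0],"angular": [0,0,-8.5]}
    - {"travel": [-0.009,-0.047,0],"angular": [0,0,-8.5]}
    - {"travel": [-0.009,-0.047,0],"angular": [0,0,-8.5]}
    - {"travel": [-0.009,-0.047,0],"angular": [0,0,-8.5]}
    - {"travel": [-0.009,-0.047,0],"angular": [0,0,-8.5]}
    - {"travel": [-0.009,-0.047,0],"angular": [0,0,-8.5]}
  hand: 0.05

```text
clock: 16.75
eef_pos: [0.4773, -0.2505, 0.2682]
tool_rot: [0.357, 0.934, 0.0, 0.0]
contact_force: [1.3, -0.8, -0.2]
gripper_width: 0.0498
gripper_force: 0.0
```

Request:
drive_tool:
  steps:
    - {"travel": [-0.009,-0.043,0],"angular": [0,0,-8.5]}
    - {"travel": [-0.009,-0.043,0],"angular": [0,0,-8.0]}
    - {"travel": [0,0,0],"angular": [0,0,0]}
    - {"travel": [0,0,0],"angular": [0,0,0]}

```text
clock: 17.15
eef_pos: [0.4594, -0.3354, 0.2676]
tool_rot: [0.485, 0.875, 0.0, -0.001]
contact_force: [0.2, 0.7, -0.0]
gripper_width: 0.0501
gripper_force: 0.0
```

Run:
```python
from h import *
s=env.read_state(); print(np.round(s['joint_pos'],3),s['eef_pos'],R.from_quat(s['tool_rot']).as_matrix().round(3).tolist())
c,k=grab('wrist','w4'); c=cv2.resize(c,None,fx=1.4,fy=1.4,interpolation=2); cv2.imwrite('pics/w4b.png',c[...,::-1])
```

```text
[-0.827  0.283  1.46   0.     1.4   -1.385] [ 0.45944773 -0.33536825  0.26755784] [[-0.53, 0.848, -0.001], [0.848, 0.53, 0.001], [0.001, 0.0, -1.0]]
```

View pics/w4b.png

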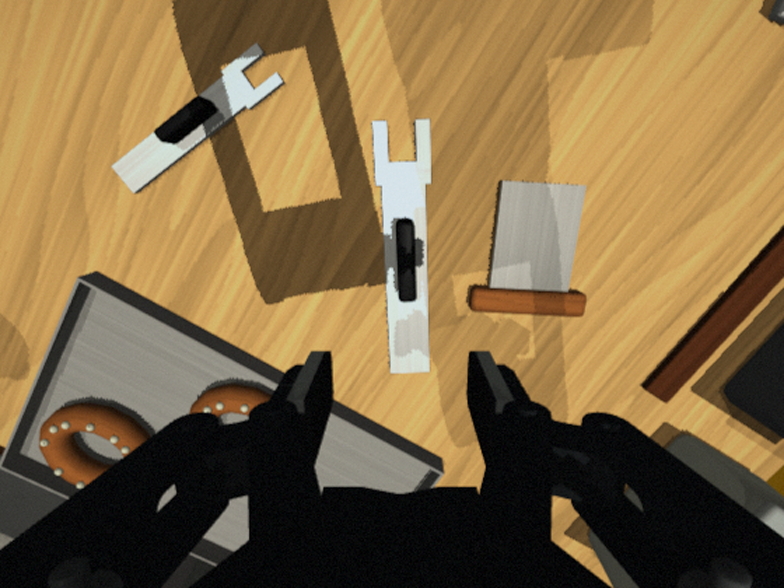

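The large bar has its fork tips at (380,121) and (423,120), its tail corners at (389,373) and (429,372), and its rib at (405,260). The small bar at (190,115) is clearly smaller.

Run:
```python
from h import *
im,w=load('w4')
F=onz(w,402/1.4,120.5/1.4,.010); T=onz(w,409/1.4,372.5/1.4,.010)
d=F-T; L=np.linalg.norm(d); u=d/L; yaw=np.degrees(np.arctan2(d[1],d[0]))
mid=T+u*.12
g=cv2.cvtColor(im,cv2.COLOR_RGB2GRAY)[145:220,275:305]; ys,xs=np.nonzero(g<45)
print('F',F,'T',T,'L',L,'yaw',yaw,'mid',mid,'rib',onz(w,405/1.4,252/1.4,.046),len(xs),xs.mean()+275,ys.mean()+145)
s=env.read_state(); m=R.from_quat(s['tool_rot']).as_matrix(); print('tool x yaw',np.degrees(np.arctan2(m[1,0],m[0,0])), 'scraper',onz(w,470/1.4,300/1.4,.018))
```

```text
F [ 0.40066478 -0.23579727  0.01      ] T [ 0.53248062 -0.43224456  0.01      ] L 0.2365733546145327 yaw 123.86155100510484 mid [ 0.46561806 -0.33259819  0.01      ] rib [ 0.45957004 -0.32522301  0.046     ] 705 289.5262411347518 185.4695035460993
tool x yaw 122.08960704595107 scraper [ 0.53865564 -0.33531819  0.018     ]
```

Request:
drive_tool:
  steps:
    - {"travel": [0.0055,0.0025,-0.04],"angular": [0,0,1.8]}
    - {"travel": [0,0,-0.045],"angular": [0,0,0]}
    - {"travel": [0,0,-0.045],"angular": [0,0,0]}
    - {"travel": [0,0,-0.04],"angular": [0,0,0]}
    - {"travel": [0,0,0],"angular": [0,0,0]}
    - {"travel": [0,0,-0.035],"angular": [0,0,0]}
    - {"travel": [0,0,-0.02],"angular": [0,0,0]}
    - {"travel": [0,0,-0.008],"angular": [0,0,0]}
    - {"travel": [0,0,0],"angular": [0,0,0]}
    - {"travel": [0,0,0],"angular": [0,0,0]}
  hand: 0.042

```text
clock: 18.2
eef_pos: [0.4666, -0.3327, 0.0372]
tool_rot: [0.47, 0.883, -0.0, 0.001]
contact_force: [-0.0, -1.2, 0.4]
gripper_width: 0.0422
gripper_force: 0.0
```

Request:
drive_tool:
  steps:
    - {"travel": [0,0,0],"angular": [0,0,0]}
    - {"travel": [0,0,0],"angular": [0,0,0]}
    - {"travel": [0,0,0],"angular": [0,0,0]}
    - {"travel": [0,0,0],"angular": [0,0,0]}
    - {"travel": [0,0,0],"angular": [0,0,0]}
  hand: 0.005
  newtons: 60

```text
clock: 18.7
eef_pos: [0.4662, -0.333, 0.0368]
tool_rot: [0.471, 0.882, -0.0, 0.001]
contact_force: [0.4, 0.9, 6.6]
gripper_width: 0.015
gripper_force: 59.9
```

Request:
drive_tool:
  steps:
    - {"travel": [0,0,0.02],"angular": [0,0,0]}
    - {"travel": [0,0,0.04],"angular": [0,0,0]}
    - {"travel": [0,0,0.045],"angular": [0,0,0]}
    - {"travel": [0,0,0.045],"angular": [0,0,0]}
    - {"travel": [0,0,0.045],"angular": [0,0,0]}
    - {"travel": [0,0,0.02],"angular": [0,0,0]}
    - {"travel": [0,0,0],"angular": [0,0,0]}
    - {"travel": [0,0,0],"angular": [0,0,0]}

```text
clock: 19.5
eef_pos: [0.4649, -0.3317, 0.2492]
tool_rot: [0.471, 0.882, 0.0, -0.001]
contact_force: [0.8, 0.0, -3.6]
gripper_width: 0.015
gripper_force: 59.2
```

Request:
drive_tool:
  steps:
    - {"travel": [0.012,0.038,0],"angular": [0,0,-1.5]}
    - {"travel": [0.012,0.038,0],"angular": [0,0,-1.5]}
    - {"travel": [0.012,0.038,0],"angular": [0,0,-1.5]}
    - {"travel": [0.012,0.038,0],"angular": [0,0,-1.5]}
    - {"travel": [0.012,0.038,0],"angular": [0,0,-1.5]}
    - {"travel": [0.012,0.038,0],"angular": [0,0,-1.5]}
    - {"travel": [0.012,0.038,0],"angular": [0,0,-1.5]}
    - {"travel": [0.012,0.038,0],"angular": [0,0,-1.5]}
    - {"travel": [0.012,0.038,0],"angular": [0,0,-1.5]}
    - {"travel": [0.01,0.038,0],"angular": [0,0,-1.5]}
    - {"travel": [0.01,0.038,0],"angular": [0,0,-1.0]}
    - {"travel": [0.01,0.038,0],"angular": [0,0,-1.0]}

```text
clock: 20.7
eef_pos: [0.6022, 0.1254, 0.2466]
tool_rot: [0.596, 0.803, -0.002, -0.002]
contact_force: [1.4, -0.7, -2.4]
gripper_width: 0.015
gripper_force: 59.3
```

Request:
drive_tool:
  steps:
    - {"travel": [0,0,0],"angular": [0,0,0]}
    - {"travel": [0,0,0],"angular": [0,0,0]}
    - {"travel": [0,0,0],"angular": [0,0,0]}

```text
clock: 21.0
eef_pos: [0.6025, 0.1231, 0.2481]
tool_rot: [0.596, 0.803, -0.001, -0.001]
contact_force: [0.1, 0.0, -3.4]
gripper_width: 0.0152
gripper_force: 59.6
```

Run:
```python
from h import *
s=env.read_state(); print(np.round(s['joint_pos'],3),s['eef_pos'],R.from_quat(s['tool_rot']).as_matrix().round(3).tolist())
c,k=grab('wrist','w5'); c=cv2.resize(c,None,fx=1.4,fy=1.4,interpolation=2); cv2.imwrite('pics/w5b.png',c[...,::-1])
grab('scene','s5'); grab('side','d5')
```

```text
[ 2.100e-02  3.790e-01  1.370e+00 -1.000e-03  1.396e+00 -2.730e-01] [0.60249314 0.12308566 0.24811066] [[-0.29, 0.957, -0.004], [0.957, 0.29, -0.001], [0.0, -0.004, -1.0]]
```

View pics/w5b.png

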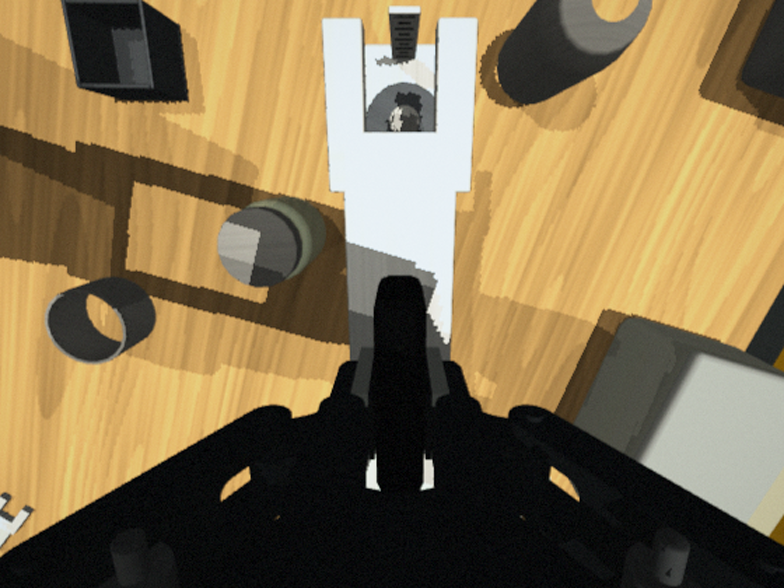

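Fork tips are at (342,19) and (457,18), the slot bottom spans (365..436,131), and the rod top is at (405,118). The bar is straight in the hand.

Run:
```python
from h import *
_,w=load('w5'); s=env.read_state(); M=R.from_quat(s['tool_rot']).as_matrix(); t=np.array(s['eef_pos'])
zt=t[2]-.0368+.010
b=onz(w,400.5/1.4,131/1.4,zt); tip=onz(w,399.5/1.4,18.5/1.4,zt)
print('slot len',np.linalg.norm(tip-b),'yaw',np.degrees(np.arctan2(*(tip-b)[1::-1])))
u=(tip-b)/np.linalg.norm(tip-b); fork=tip-u*.018
print('fork',fork,'vs tcp in tool',M.T@(fork-t),'bottom',M.T@(b-t))
print('rod',onz(w,405/1.4,118/1.4,.132))
```

```text
slot len 0.032970685213526196 yaw 107.49152857410749
fork [0.57451152 0.21840557 0.22285379] vs tcp in tool [0.100032   0.00024478 0.02680628] bottom [0.08506252 0.00043441 0.02680508]
rod [0.57672117 0.21955614 0.132     ]
```

Request:
drive_tool:
  steps:
    - {"travel": [0.0013,0.0005,-0.02],"angular": [0,0,0]}
    - {"travel": [0,0,-0.03],"angular": [0,0,0]}
    - {"travel": [0,0,0],"angular": [0,0,0]}
    - {"travel": [0,0,-0.015],"angular": [0,0,0]}
    - {"travel": [0,0,-0.015],"angular": [0,0,0]}
    - {"travel": [0,0,-0.01],"angular": [0,0,0]}
    - {"travel": [0,0,-0.004],"angular": [0,0,0]}
    - {"travel": [0,0,0],"angular": [0,0,0]}
    - {"travel": [0,0,0],"angular": [0,0,0]}

```text
clock: 22.05
eef_pos: [0.6053, 0.1243, 0.1571]
tool_rot: [0.596, 0.803, 0.0, 0.001]
contact_force: [0.7, 0.4, -3.1]
gripper_width: 0.0155
gripper_force: 59.8
```

Request:
drive_tool:
  steps:
    - {"travel": [0,0,-0.002],"angular": [0,0,0]}
    - {"travel": [0,0,0],"angular": [0,0,0]}

```text
clock: 22.25
eef_pos: [0.6049, 0.1244, 0.1546]
tool_rot: [0.596, 0.803, 0.0, 0.0]
contact_force: [-0.4, -0.2, -3.2]
gripper_width: 0.0148
gripper_force: 59.8
```

Request:
drive_tool:
  steps:
    - {"travel": [0,0,-0.001],"angular": [0,0,0]}
    - {"travel": [0,0,0],"angular": [0,0,0]}

```text
clock: 22.45
eef_pos: [0.6047, 0.1244, 0.1532]
tool_rot: [0.596, 0.803, -0.0, -0.0]
contact_force: [-0.1, -0.1, -2.4]
gripper_width: 0.0154
gripper_force: 59.8
```

Request:
drive_tool:
  steps:
    - {"travel": [0,-0.001,-0.001],"angular": [0,0,0]}
    - {"travel": [0,0,-0.001],"angular": [0,0,0]}
    - {"travel": [0,0,0],"angular": [0,0,0]}

```text
clock: 22.75
eef_pos: [0.6046, 0.1233, 0.151]
tool_rot: [0.596, 0.803, -0.0, -0.0]
contact_force: [-0.5, -0.7, -2.7]
gripper_width: 0.0152
gripper_force: 59.8
```

Request:
drive_tool:
  steps:
    - {"travel": [0,0,-0.001],"angular": [0,0,0]}
    - {"travel": [0,0,0],"angular": [0,0,0]}

```text
clock: 22.95
eef_pos: [0.6047, 0.1233, 0.15]
tool_rot: [0.596, 0.803, -0.0, -0.0]
contact_force: [-0.3, -0.2, -3.4]
gripper_width: 0.0148
gripper_force: 59.8
```

Request:
drive_tool:
  steps:
    - {"travel": [0,0,-0.0007],"angular": [0,0,0]}
    - {"travel": [0,0,0],"angular": [0,0,0]}

```text
clock: 23.15
eef_pos: [0.6048, 0.1233, 0.1495]
tool_rot: [0.596, 0.803, 0.0, 0.0]
contact_force: [-0.6, -0.1, -3.2]
gripper_width: 0.0149
gripper_force: 59.8
```

Request:
drive_tool:
  steps:
    - {"travel": [0,0,-0.0007],"angular": [0,0,0]}
    - {"travel": [0,0,0],"angular": [0,0,0]}

```text
clock: 23.35
eef_pos: [0.6049, 0.1234, 0.1493]
tool_rot: [0.596, 0.803, 0.0, 0.0]
contact_force: [-1.6, -0.4, 0.5]
gripper_width: 0.0149
gripper_force: 60.4
```

Request:
drive_tool:
  steps:
    - {"travel": [0,0,-0.0007],"angular": [0,0,0]}
    - {"travel": [0,0,0],"angular": [0,0,0]}

```text
clock: 23.55
eef_pos: [0.6049, 0.1234, 0.1493]
tool_rot: [0.596, 0.803, 0.0, 0.0]
contact_force: [-3.3, 0.9, 4.9]
gripper_width: 0.0149
gripper_force: 61.0
```

The bar is seated at 0.1493, as predicted. Opening and withdrawing upward.

Request:
drive_tool:
  steps:
    - {"travel": [0,0,0],"angular": [0,0,0]}
    - {"travel": [0,0,0],"angular": [0,0,0]}
    - {"travel": [0,0,0],"angular": [0,0,0]}
    - {"travel": [0,0,0],"angular": [0,0,0]}
    - {"travel": [0,0,0.02],"angular": [0,0,0]}
    - {"travel": [0,0,0.04],"angular": [0,0,0]}
    - {"travel": [0,0,0.045],"angular": [0,0,0]}
    - {"travel": [0,0,0.045],"angular": [0,0,0]}
    - {"travel": [0,0,0],"angular": [0,0,0]}
    - {"travel": [0,0,0],"angular": [0,0,0]}
  hand: 0.04

```text
clock: 24.55
eef_pos: [0.6054, 0.1233, 0.2996]
tool_rot: [0.596, 0.803, 0.001, 0.001]
contact_force: [-0.1, 0.6, -0.7]
gripper_width: 0.0401
gripper_force: 0.0
```

Run:
```python
from h import *
c,k=grab('wrist','w6'); d,_=grab('side','d6')
a=cv2.resize(c,(440,330)); b=cv2.resize(d[140:230,200:320],(440,330),interpolation=2)
a=cv2.resize(c,(400,300)); b=cv2.resize(d[130:230,200:333],(400,300),interpolation=2)
cv2.imwrite('pics/f6.png',np.hstack([a,b])[...,::-1])
```

```text
(no output)
```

View pics/f6.png

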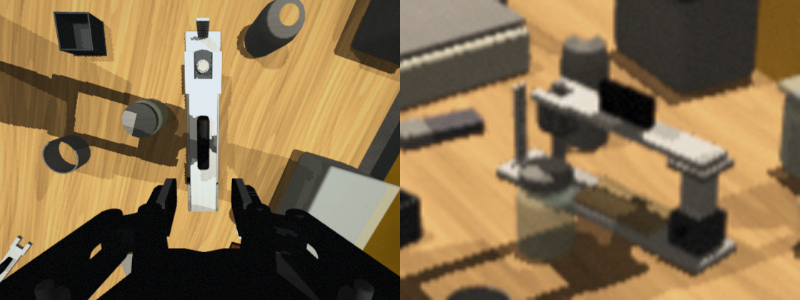

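The bar lies across both supports. The rod stands centred in the slot at (203,67), the tail is on the pad, and the gripper is clear. Handing in.

```bash
python3 -c "
from workcell import env
print(env.finish_job())"
```

```text
the job is handed in; nothing more can be done
None
```

The job is handed in at about 25 s of the 70 s allowed (no verdict came back): the collar is level with the pad by touch (both at 0.1315 m), and the larger forked bar lies across both with its fork around the rod and the gripper clear.

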